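Hold a flue probe centred in the open guide tube

ROBOT

A 7-joint arm with a two-finger parallel gripper is mounted at the origin on the work surface. World frame = base frame: x ahead of the robot, y to its left, z up, the work surface at z = 0. Lengths are in m, angles in rad, forces in N, time in s.
With the tool pointing down it reaches from about 0.4 to 0.875 m from the base axis. Payload 6.5 kg.
Tool frame: the origin (TCP) lies at the centre of the arm's flange, where the gripper is bolted on; the fingertips stand 173 mm ahead of it and the grasp point (between the pads) lies 155 mm ahead of it; z points along the fingers, y is the direction in which the jaws open and shut (so a half turn about z gives the same grasp; the last joint's range is limited). The gripper opens to 85 mm and grips with 20 to 120 N. Pads are 22 mm wide; open, the fingers measure 114 mm over their backs; the gripper's body (76 mm by 85 mm) begins 54 mm behind the grasp point. The pads swing forward as they close: fully open they stand 13 mm farther back than shut.
Start: joints at [1.037, 0.536, -0.004, 1.538, 0.003, 1.067, -0.071], TCP at [0.293, -0.58, 0.405] pointing down, gripper open.
Joint ranges: [-2.7, 2.7], [-0.37, 2.16], [-1.27, 1.26], [0.24, 2.4], [-1.31, 4.45], [0.19, 1.91], [-2.76, 2.76]. Speed limits (rad/s): [2.39, 2.39, 3.14, 3.14, 3.14, 3.14, 3.14].

INTERFACE

Orientations are given as [roll, pitch, yaw] about the fixed x, y, z axes, in that order (R = Rz(yaw) Ry(pitch) Rx(roll)).
In Python, from rig import get_state, eyes, bot, spotter gives the robot as it stands.
- The arm moves only by the tool step_arm, never from a script. Its argument "series" is a list of rows, each a list of 7 numbers: the closure, from 0 (fully open) to 1 (shut), then the shift along the tool's x, y, z in mm, then the turn, a rotation vector about the tool's x, y, z in rad. In form: [[gripper, dx, dy, dz, wx, wy, wz], ...]. A call has 1 to 5 rows; each row shifts and turns the commanded pose from where the row before left it, along the tool's axes as they then stand; what a row does not reach is not made up. A row lasts 1/12 s, in which the tool goes at most 41.7 mm and 7.16 degrees, less where a joint would pass 70% of its speed; a pose out of reach is approached as far as the arm can. A call is refused whole if a number of a shift passes 41.7 or a number of a turn 0.125, either way. A call with a gripper value outside its range is refused whole. The fingers move at their own pace and stop on an object; "squeeze" is the grip in N (left out, the last holds). Time passes only in rows, so rows that do not move let the fingers close. It gives the time, the measured TCP pose, the force and the opening at its end, in the units of the state.
- get_state(): the state, without advancing time (a new reading comes with each control period).
- eyes.camera(name): name is "scene" or "side" or "wrist"; returns a dict with "pixels" (480x640x3 uint8, red, green, blue), "z_map" (480x640 float32, m along the optical axis (not along the pixel's ray), 0 where there is no reading), "fx", "fy", "cx", "cy" (pixels), "R" (3x3) and "t" (3): a world point X has camera coordinates R X + t. Camera axes: x right, y down, z forward; pixel columns grow to the right and rows downward; lengths in m; the calibration is good to about 2 mm. A picture is of the moment at which its call begins.
- bot.finish_job(): hands the job in, once; it reports no verdict.
Trained networks look in a picture, given as the dict that the camera call returned (one of the last four; its "shot" number tells which), for a name from the list of things; names that differ only in an ending like _2 or _b are one class to them, and where a whole thing is asked for, a point or a joint stands for the part that bears it (a point fixed in the world has none). Each returns a list of dicts, best first, with "p" (0 to 1); they miss things now and then, are a little off and sometimes report something else, mostly with a low value. They report only what shows in the picture. A call takes as long as a camera call. They do not tell look-alikes from the thing itself.
- spotter.masks_of(query, picture): "mask" (480x640 bool, what is visible of it) and "extent" ([left, top, right, bottom] in pixels, round what is visible of it).
- spotter.landmark_of(query, picture): "at" ([row, column] in pixels: a listed point, or the origin of a listed thing).
The state is a dict: "clock": time; "joint_positions": joint angles; "joint_vel": joint speeds; "effort": joint torques, N m; "tool_pos": TCP position; "tool_rot": TCP orientation; "ft_force": force on the tool from outside, world axes, zero at the start; "moment": the same for the moment, N m; "gripper_width": finger opening in m.
Only numpy, scipy, OpenCV 4.12 (cv2) and the standard library are available. Lean on these libraries where they do the work, as an engineer would, in place of code of your own. Each camera call takes 0.05 s, during which the arm holds its last target.

TASK

Lift the flue probe out of its rest by the handle and lower its rod down the one guide tube of the flue box that is not closed by the cap, without touching the tube or the box, until the dark ring on the rod is level with the tube's mouth. Finish while still holding the probe there in the gripper, steady, upright and centred in the tube. Leave the cap and the other things on the bench alone.

Things in the scene. Friction and masses are not known exactly. Their poses are not given: they have to be found in the camera images.
- probe_handle (a point): centre of the probe's handle. The probe stands upright in its rest: a square dark wooden handle 24 x 24 mm and 60 mm tall (z is up along the probe, x and y square to the handle's flat sides), below it a steel shoulder disc 30 mm across and 4 mm thick, below that a plain steel rod 10 mm in diameter and 95 mm long, which ends 129 mm under this point. The shoulder's underside, 34 mm under this point, sits on the rest. It weighs 0.11 to 0.23 kg
- probe_tip (a point): lower end of the probe's rod, on its axis, 129 mm under the handle's centre
- probe_ring (a point): middle of the dark ring (3 mm wide, barely thicker than the rod) round the rod, on the rod's axis, 60 mm above the tip and 69 mm under the handle's centre
- rest: fixed bent sheet-metal bracket that holds the probe: base 100 x 110 mm, two upright legs, and a top plate 56 x 80 mm whose upper face is 110 mm above the bench, with a 16 mm hole in its middle in which the rod hangs. Origin at the centre of the underside, straight below the hole
- flue_box: fixed sheet-metal flue box, 180 (x) x 260 (y) mm, lid 90 mm above the bench, hollow inside, with two equal upright steel guide tubes on the lid. Origin at the centre of the underside
- guide_p (a point): centre of the mouth (upper rim) of the guide tube on the box's own +y side, 65 mm from the box's middle and 115 mm above the bench. z points up along the tube. Tube: bore 24 mm, outside 34 mm, standing 25 mm above the lid and open into the hollow box below; clear depth from the mouth over 100 mm. One of the two tubes is closed by the cap at the start
- guide_n (a point): centre of the mouth of the other guide tube, on the box's own -y side, same sizes
- cap_top (a point): the loose blanking cap, dark steel disc 42 mm across and 6 mm thick with a small knob, lying on the mouth of one of the two guide tubes with a short spigot in its bore; this point is the centre of the disc's upper face, 6 mm above the tube's mouth; the knob stands 14 mm higher. It may be on either tube
- stove_ring: bystander: loose cast stove ring, 110 mm across, 12 mm thick, lying on the bench. Origin at the centre of its underside
- screwdriver: bystander: loose screwdriver with a dark handle, about 200 mm long, lying on the bench
- tin: bystander: loose open sheet-metal cup, 72 mm across, 70 mm tall. Origin at the centre of its underside
Things that resemble listed ones, but are neither listed nor needed, are in the scene too. What is shaped like the part that bears probe_handle but purple or red is not meant.

How it is judged:
On the way:
1. the probe is lifted right out of its rest (height (world z) of probe_tip above 0.113 m and contact force between probe and the fingers above 0.5 N), for 0.1 s.
At the end, for the whole second after the job is handed in: The probe's rod hangs in the uncapped guide tube, its tip and its ring within 5 mm of the tube's axis, its ring within 8 mm of the height of the tube's mouth, upright within 0.1 rad, at rest, gripped by the fingers and touching neither the flue box nor the rest; the cap is still on the other tube (((horizontal distance between cap_top and guide_p below 0.015 m and horizontal distance between each of probe_tip, probe_ring and guide_n below 0.005 m and z of probe_ring in the frame of guide_n between -0.008 and 0.008 m) or (horizontal distance between cap_top and guide_n below 0.015 m and horizontal distance between each of probe_tip, probe_ring and guide_p below 0.005 m and z of probe_ring in the frame of guide_p between -0.008 and 0.008 m)) and angle between probe_tip's own z axis and vertical below 0.1 rad and linear speed of probe below 0.02 m/s and angular speed of probe below 0.15 rad/s and contact force between probe and the fingers above 0.5 N and contact force between probe and flue_box below 0.3 N and contact force between probe and rest below 0.3 N); the arm keeps its last pose, push and grip.
It fails at once if the probe touches the flue box or its guide tubes (contact force between probe and flue_box above 0.5 N).
It fails at once if the cap is disturbed (distance of cap_top from where it was at the start of the episode above 0.01 m).
It fails at once if a bystander is disturbed (distance of any of stove_ring, screwdriver, tin from where it was at the start of the episode above 0.02 m).
It also fails if it takes over 51 s, if anything falls off the work surface, if the arm or the gripper's body presses on something with over 40 N, if the wrist force passes 120 N, or if a joint passes its speed limit or range.

## Working session

There is one attempt and no reset: what is moved stays moved. The work goes in short steps, Python scripts to look and compute and a tool call to move; the robot and the scene stay as the last step left them, time stands still between calls to the robot, and variables do not carry over. Pictures are saved under pics/ and viewed, and the job is handed in when it is done.

Besides the shell and the picture viewer there is one more tool, called after "Request:" as name(argument=value, ...) on one line, values as JSON. step_arm: Moves the arm, as the interface text tells. Its arguments: {"type":"object","properties":{"series":{"type":"array"},"squeeze":{"type":"number"}},"required":["series"]}

```bash
mkdir -p pics; cat > h.py <<'E'
import numpy as np, cv2
from rig import get_state, eyes, bot, spotter
def save(c,n): cv2.imwrite('pics/'+n+'.png',c['pixels'][:,:,::-1])
def w(c,u,v,z=None):
    z=c['z_map'][int(round(v)),int(round(u))] if z is None else z
    p=np.array([(u-c['cx'])/c['fx']*z,(v-c['cy'])/c['fy']*z,z]); return np.array(c['R']).T@(p-np.array(c['t']))
def proj(c,X):
    p=np.array(c['R'])@np.array(X)+np.array(c['t']); return c['fx']*p[0]/p[2]+c['cx'],c['fy']*p[1]/p[2]+c['cy']
def onplane(c,u,v,h):
    R=np.array(c['R']);o=-R.T@np.array(c['t']);d=R.T@np.array([(u-c['cx'])/c['fx'],(v-c['cy'])/c['fy'],1]);return o+d*(h-o[2])/d[2]
E
python3 - <<'E'
from h import *
s=get_state();print(s['clock'],s['tool_pos'],s['tool_rot'],s['gripper_width'])
for n in ['scene','side','wrist']:
    c=eyes.camera(n);save(c,n+'0')
    print(n,'campos',-np.array(c['R']).T@np.array(c['t']))
    for q in ['probe_handle','probe_tip','probe_ring','guide_p','guide_n','cap_top','rest','flue_box','tin','stove_ring','screwdriver']:
        for d in spotter.landmark_of(q,c)[:3]:
            r,cc=d['at'];print(q,round(d['p'],2),round(cc),round(r),w(c,cc,r).round(3) if 0<=r<480 and 0<=cc<640 else '')
E
```

```text
0.0 [ 0.29293723 -0.57987661  0.40381735] [-3.13984138e+00  1.16774633e-04  4.67849680e-01] 0.0850374677083652
scene campos [1.09959676 0.25534455 0.80614093]
probe_handle 0.89 181 158 [ 0.562 -0.365  0.141]
probe_handle 0.86 284 150 [ 0.435 -0.193  0.133]
probe_handle 0.86 184 209 [ 0.671 -0.271  0.137]
probe_tip 0.75 293 191 [ 0.422 -0.188  0.002]
probe_tip 0.66 244 212 [ 0.532 -0.252  0.004]
probe_tip 0.65 262 171 [ 0.395 -0.29   0.   ]
probe_ring 0.9 185 185 [ 0.52  -0.429 -0.002]
probe_ring 0.81 263 154 [ 0.408 -0.272  0.069]
probe_ring 0.7 293 173 [ 0.42  -0.186  0.059]
guide_p 0.81 375 215 [0.508 0.048 0.123]
guide_p 0.62 426 253 [0.536 0.162 0.107]
guide_n 0.81 375 215 [0.508 0.048 0.123]
guide_n 0.62 426 253 [0.536 0.162 0.107]
cap_top 0.82 374 211 [0.509 0.045 0.134]
rest 0.57 240 217 [ 0.548 -0.25   0.006]
flue_box 0.75 395 268 [0.583 0.122 0.091]
tin 0.67 506 394 [0.704 0.363 0.057]
stove_ring 0.93 215 298 [ 0.745 -0.178 -0.001]
screwdriver 0.59 334 370 [ 0.77   0.094 -0.001]
side campos [0.08149124 0.54296166 0.65766066]
probe_handle 0.92 472 211 [ 0.408 -0.265  0.133]
p
[... 181 characters left out ...]
-0.   ]
probe_tip 0.61 439 272 [ 0.415 -0.189  0.001]
probe_ring 0.97 442 250 [ 0.419 -0.186  0.064]
probe_ring 0.93 468 236 [ 0.406 -0.271  0.064]
probe_ring 0.69 432 194 [ 0.616 -0.47   0.   ]
guide_p 0.91 342 264 [0.497 0.05  0.119]
guide_p 0.65 281 282 [0.553 0.155 0.104]
guide_n 0.91 342 264 [0.497 0.05  0.119]
guide_n 0.65 281 282 [0.553 0.155 0.104]
rest 0.8 405 238 [ 0.528 -0.211  0.024]
flue_box 0.91 308 316 [0.468 0.168 0.088]
tin 0.91 152 350 [0.638 0.383 0.036]
tin 0.38 309 313 [0.472 0.164 0.088]
tin 0.24 417 188 [ 0.533 -0.239  0.149]
stove_ring 0.68 330 214 [ 0.751 -0.19  -0.001]
screwdriver 0.62 243 257 [ 0.769  0.088 -0.   ]
wrist campos [ 0.36344424 -0.54313736  0.37433148]
```

View pics/scene0.png

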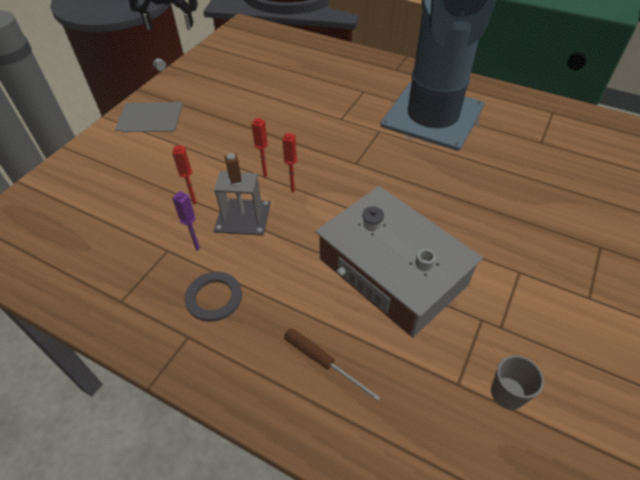

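View pics/side0.png

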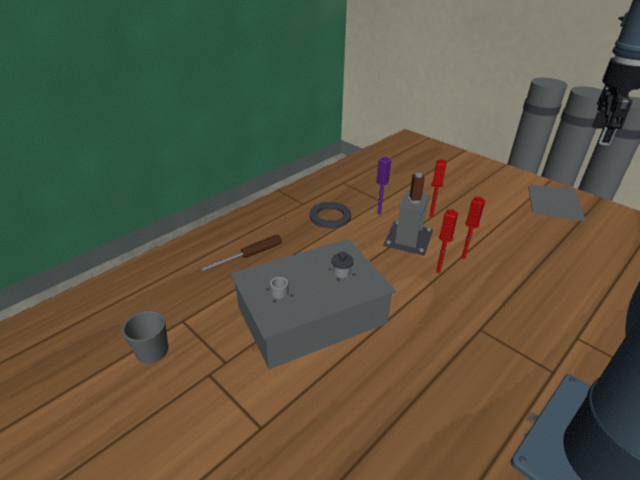

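The brown handle sits in the rest at scene (233,167). The cap is on the far tube at (373,213), and the open tube is at (426,257). I'll move over the probe and look with the wrist camera.

Request:
step_arm(series=[[0,15,-10,-5,0,0,0],[0,28,-18,-5,0,0,0],[0,28,-18,-5,0,0,0],[0,28,-18,-5,0,0,0],[0,28,-18,-5,0,0,0]])

```text
clock: 2.22
tool_pos: [0.37, -0.4483, 0.43]
tool_rot: [3.141, -0.0, 0.468]
ft_force: [0.5, 0.4, 0.1]
gripper_width: 0.0852
```

Request:
step_arm(series=[[0,28,-18,-5,0,0,0],[0,28,-18,-5,0,0,0],[0,28,-18,-5,0,0,0],[0,28,-18,-5,0,0,0],[0,28,-18,-5,0,0,0]])

```text
clock: 2.63
tool_pos: [0.4544, -0.3047, 0.4552]
tool_rot: [3.141, -0.0, 0.468]
ft_force: [0.6, -0.5, 0.3]
gripper_width: 0.0856
```

Request:
step_arm(series=[[0,8,-6,0,0,0,0],[0,0,0,0,0,0,0],[0,0,0,0,0,0,0]])

```text
clock: 2.88
tool_pos: [0.4581, -0.2975, 0.4547]
tool_rot: [3.141, 0.001, 0.469]
ft_force: [-0.4, -1.2, -0.5]
gripper_width: 0.0854
```

```bash
python3 - <<'E'
from h import *
s=get_state();print(s['clock'],s['tool_pos'],s['tool_rot'])
c=eyes.camera('wrist');save(c,'wrist1')
import pickle;pickle.dump(c,open('w1.pkl','wb'))
print(c['fx'],c['t'],-np.array(c['R']).T@np.array(c['t']))
for q in ['probe_handle','rest']:
  for d in spotter.landmark_of(q,c)[:5]:
    r,cc=d['at'];print(q,round(d['p'],2),round(cc),round(r),w(c,cc,r).round(3))
E
```

```text
2.8833 [ 0.45812559 -0.29746918  0.45465674] [3.14127470e+00 5.32833145e-04 4.68592631e-01]
340.1717960927938 [-0.47169415  0.20452547  0.51258096] [ 0.5284385  -0.26039739  0.4242773 ]
probe_handle 0.9 272 258 [ 0.416 -0.272  0.156]
probe_handle 0.72 312 103 [ 0.54  -0.249  0.177]
probe_handle 0.66 192 203 [ 0.431 -0.196  0.158]
probe_handle 0.56 449 158 [ 0.554 -0.359  0.158]
rest 0.66 311 114 [ 0.534 -0.252  0.175]
```

View pics/wrist1.png

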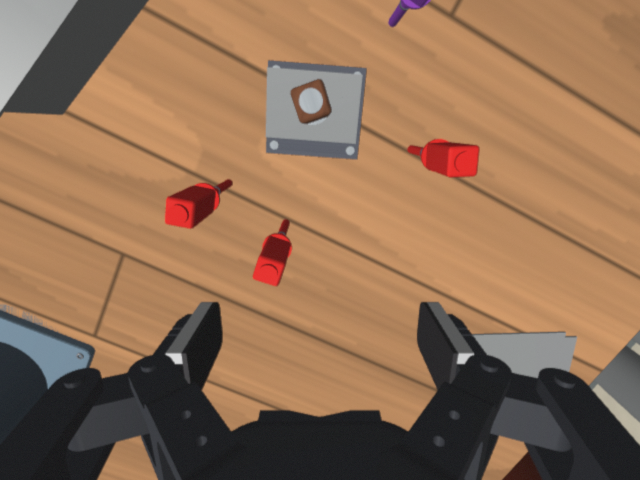

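The wrist view shows the brown handle with a light disc on top at (311,101), turned relative to the rest plate. The red look-alikes are at (190,205), (272,258) and (450,158). Next I'll measure its axis and yaw.

```bash
python3 - <<'E'
from h import *
import pickle;c=pickle.load(open('w1.pkl','rb'))
im=c['pixels'];z=c['z_map']
cv2.imwrite('pics/crop1.png',cv2.resize(im[50:170,250:390,::-1],None,fx=5,fy=5,interpolation=cv2.INTER_CUBIC))
vv,uu=np.mgrid[70:140,280:345]
P=np.array([w(c,u,v) for u,v in zip(uu.ravel(),vv.ravel())])
k=P[:,2]>0.168
print(k.sum(),np.sort(P[k][:,2])[[0,len(P[k])//2,-1]])
rect=cv2.minAreaRect(P[k][:,:2].astype(np.float32)*1000);print(rect,cv2.boxPoints(rect))
k=(P[:,2]>0.1)&(P[:,2]<0.116)
# plate
vv,uu=np.mgrid[55:170,255:380]
Q=np.array([w(c,u,v) for u,v in zip(uu.ravel(),vv.ravel())]);k=(Q[:,2]>0.104)&(Q[:,2]<0.117)
print(k.sum(),np.median(Q[k][:,2]),cv2.minAreaRect(Q[k][:,:2].astype(np.float32)*1000))
E
```

```text
1295 [0.16803393 0.17482614 0.4242773 ]
((538.9840087890625, -249.91282653808594), (29.739398956298828, 23.79770851135254), 45.435699462890625) [[ 520.0723  -252.15741]
 [ 537.0273  -268.85648]
 [ 557.8957  -247.66824]
 [ 540.94073 -230.96918]]
5148 0.1105467385425707 ((540.9384155273438, -247.91087341308594), (56.13868713378906, 80.13195037841797), 22.793973922729492)
```

View pics/crop1.png

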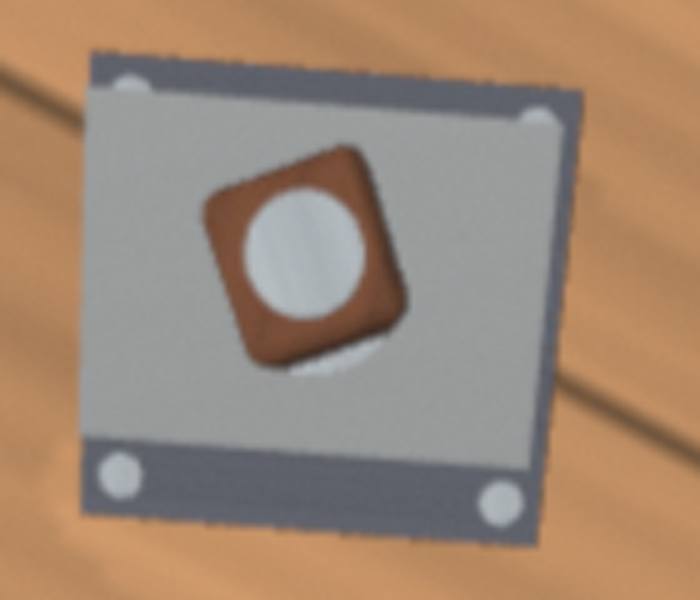

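Request:
step_arm(series=[[0,0,0,0,0,0,-0.1],[0,0,0,0,0,0,-0.1],[0,0,0,0,0,0,-0.096],[0,31,7,0,0,0,0],[0,31,7,0,0,0,0]])

```text
clock: 3.45
tool_pos: [0.5114, -0.2675, 0.4546]
tool_rot: [3.141, 0.002, 0.757]
ft_force: [0.8, -0.6, 0.3]
gripper_width: 0.085
```

Request:
step_arm(series=[[0,20,5,0,0,0,0],[0,12,3,0,0,0,0],[0,0,0,0,0,0,0],[0,0,0,0,0,0,0],[0,0,0,0,0,0,0]])

```text
clock: 3.87
tool_pos: [0.54, -0.25, 0.4544]
tool_rot: [-3.141, 0.002, 0.761]
ft_force: [0.8, -0.8, -0.6]
gripper_width: 0.0854
```

```bash
python3 - <<'E'
from h import *
s=get_state();print(s['clock'],s['tool_pos'],s['tool_rot'],s['joint_positions'],s['ft_force'])
from scipy.spatial.transform import Rotation as Ro
R=Ro.from_euler('xyz',s['tool_rot']).as_matrix()
print((R.T@(np.array([.541,-.248,.302])-s['tool_pos']))*1000)
import pickle
for n in ['scene','side','wrist']:
    c=eyes.camera(n);save(c,n+'2');pickle.dump(c,open(n+'2.pkl','wb'))
E
```

```text
3.8667 [ 0.53996449 -0.25000436  0.45442645] [-3.14122416e+00  1.72088549e-03  7.61051465e-01] [ 0.50226529  0.40313527 -0.19346735  1.62677488  0.08535441  1.12099638
 -0.52304864] [ 0.80465238 -0.80968848 -0.64117721]
[  2.39449698  -0.6810387  152.42282067]
```

View pics/wrist2.png

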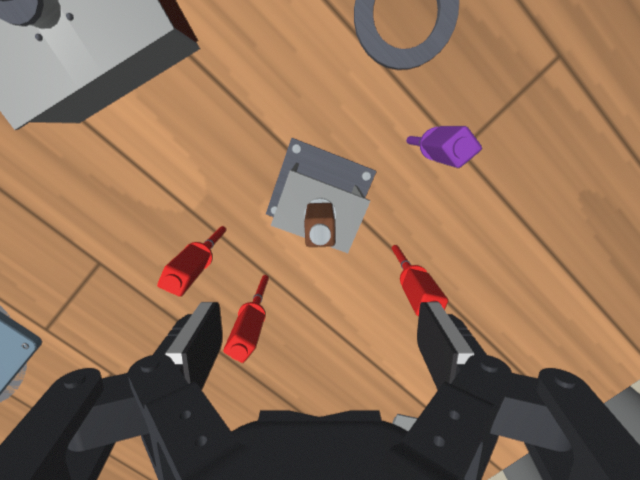

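View pics/side2.png

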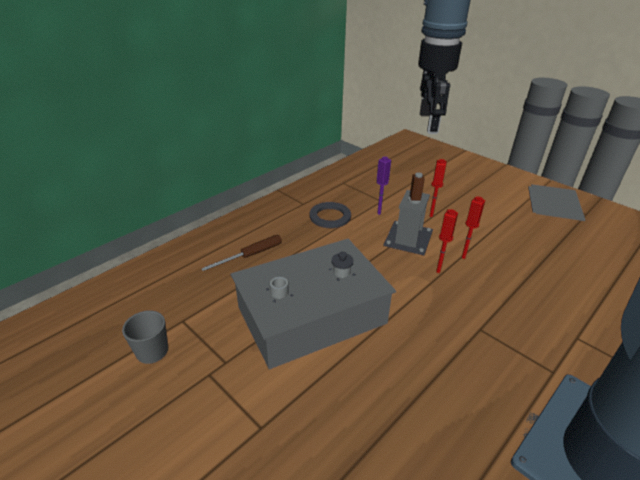

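The handle is now square to the jaws and centred at column 320, so I'll descend.

Request:
step_arm(series=[[0,2,-0.5,30,0,0,0],[0,0,0,35,0,0,0],[0,0,0,30,0,0,0],[0,0,0,20,0,0,0],[0,0,0,0,0,0,0]])

```text
clock: 4.43
tool_pos: [0.5401, -0.2465, 0.3354]
tool_rot: [-3.134, 0.004, 0.763]
ft_force: [-0.7, 0.2, 0.3]
gripper_width: 0.085
```

```bash
python3 - <<'E'
from h import *
s=get_state();print(s['tool_pos'],s['tool_rot'],s['ft_force'])
c=eyes.camera('wrist');save(c,'wrist3')
E
```

```text
[ 0.54011014 -0.24645417  0.33539437] [-3.1343756   0.00376668  0.7629265 ] [-0.73221058  0.17378682  0.30416644]
```

View pics/wrist3.png

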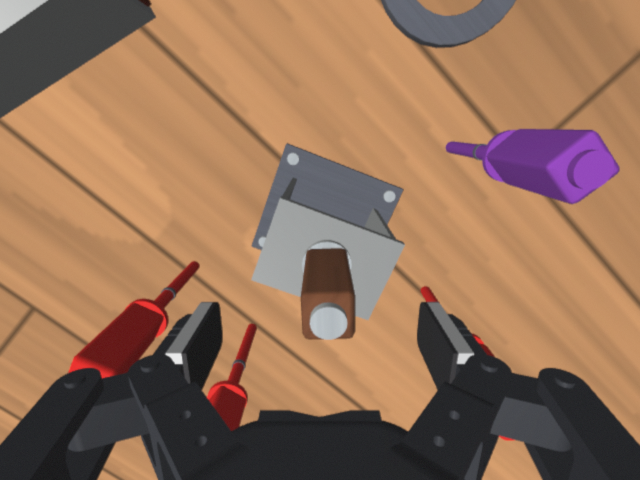

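Request:
step_arm(series=[[0,0,1,15,0,0,0],[0,0,1,12,0,0,0],[0,0,0,8,0,0,0],[0,0,0,0,0,0,0],[0,0,0,0,0,0,0]])

```text
clock: 4.9
tool_pos: [0.5439, -0.248, 0.305]
tool_rot: [-3.142, 0.0, 0.764]
ft_force: [-0.8, 0.1, 0.6]
gripper_width: 0.0851
```

```bash
python3 - <<'E'
from h import *
s=get_state();print(s['tool_pos'],s['tool_rot'],s['ft_force'])
c=eyes.camera('wrist');save(c,'wrist4')
E
```

```text
[ 0.54386445 -0.24796011  0.30501823] [-3.14155295e+00  9.61594289e-05  7.63643173e-01] [-0.81206768  0.12256032  0.58575637]
```

View pics/wrist4.png

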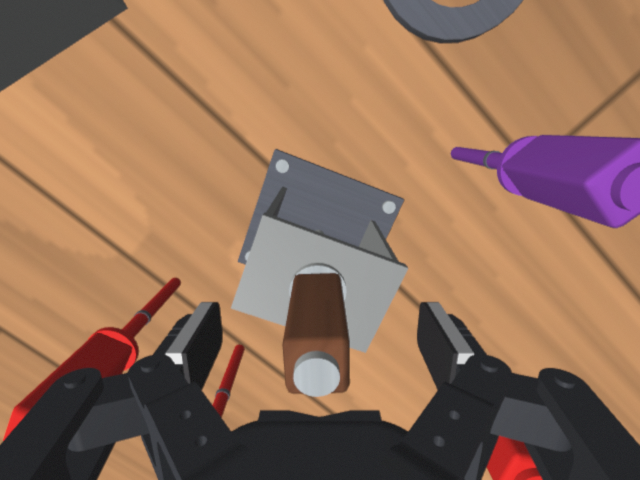

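Request:
step_arm(series=[[0,-2,-1.5,2,0,0,0],[0,0,0,0,0,0,0],[0,0,0,0,0,0,0],[0.4,0,0,0,0,0,0],[0.6,0,0,0,0,0,0]], squeeze=40)

```text
clock: 5.37
tool_pos: [0.5415, -0.2482, 0.3029]
tool_rot: [3.141, -0.0, 0.764]
ft_force: [0.2, -0.1, -0.2]
gripper_width: 0.0638
```

Request:
step_arm(series=[[1,0,0,0,0,0,0],[1,0,0,0,0,0,0],[1,0,0,0,0,0,0],[1,0,0,0,0,0,0],[1,0,0,0,0,0,0]], squeeze=40)

```text
clock: 5.78
tool_pos: [0.5415, -0.2481, 0.3028]
tool_rot: [3.141, -0.0, 0.764]
ft_force: [0.1, -0.5, 1.2]
gripper_width: 0.0237
```

Request:
step_arm(series=[[1,0,0,0,0,0,0],[1,0,0,0,0,0,0],[1,0,0,0,0,0,0],[1,0,0,0,0,0,0]])

```text
clock: 6.12
tool_pos: [0.5415, -0.2482, 0.3028]
tool_rot: [3.141, -0.0, 0.764]
ft_force: [0.7, -0.2, 1.9]
gripper_width: 0.0235
```

```bash
python3 - <<'E'
from h import *
s=get_state();print(s['tool_pos'],s['tool_rot'],s['ft_force'],s['gripper_width'])
c=eyes.camera('wrist');save(c,'wrist5')
E
```

```text
[ 0.54145942 -0.24816115  0.30276949] [ 3.14136309e+00 -6.20968074e-05  7.63878573e-01] [ 0.65788912 -0.2428684   1.94579847] 0.02350646021667611
```

View pics/wrist5.png

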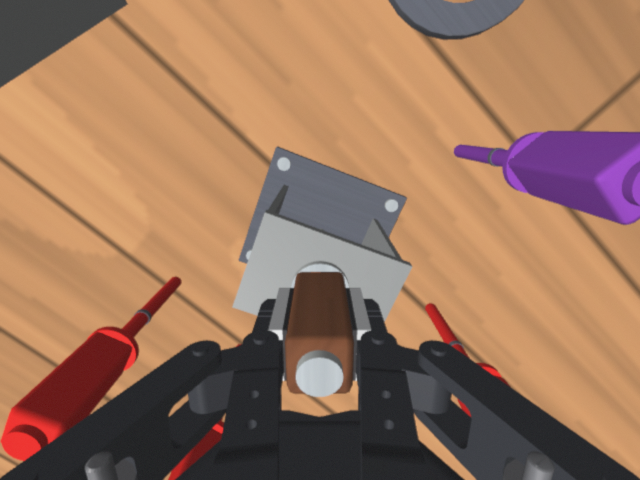

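Gripped at 23.5 mm. Next is a straight lift.

Request:
step_arm(series=[[1,0,0,-10,0,0,0],[1,0,0,-20,0,0,0],[1,0,0,-20,0,0,0],[1,0,0,-20,0,0,0],[1,0,0,-20,0,0,0]])

```text
clock: 6.58
tool_pos: [0.541, -0.248, 0.3937]
tool_rot: [-3.141, 0.0, 0.764]
ft_force: [0.4, 0.1, -2.1]
gripper_width: 0.0234
```

Request:
step_arm(series=[[1,0,0,-20,0,0,0],[1,0,0,-20,0,0,0],[1,0,0,-20,0,0,0],[1,0,0,-15,0,0,0],[1,0,0,0,0,0,0]])

```text
clock: 7.0
tool_pos: [0.5419, -0.2483, 0.4714]
tool_rot: [3.137, -0.002, 0.764]
ft_force: [0.1, -0.0, -2.0]
gripper_width: 0.0236
```

Request:
step_arm(series=[[1,0,0,0,0,0,0],[1,0,0,0,0,0,0]])

```text
clock: 7.17
tool_pos: [0.5409, -0.248, 0.4665]
tool_rot: [-3.14, 0.001, 0.764]
ft_force: [-0.9, 0.6, -3.1]
gripper_width: 0.0235
```

```bash
python3 - <<'E'
from h import *
import pickle
s=get_state();print(s['clock'],s['tool_pos'],s['tool_rot'],s['ft_force'],s['gripper_width'])
for n in ['scene','side','wrist']:
    c=eyes.camera(n);save(c,n+'6');pickle.dump(c,open(n+'6.pkl','wb'))
    for q in ['probe_handle','probe_ring','probe_tip','guide_p','cap_top']:
        for d in spotter.landmark_of(q,c)[:5]:
            r,cc=d['at'];print(n,q,round(d['p'],2),round(cc,1),round(r,1),w(c,cc,r).round(3))
E
```

```text
7.1667 [ 0.54087478 -0.24797405  0.46646315] [-3.13961647e+00  9.98601126e-04  7.63869100e-01] [-0.85220569  0.64259283 -3.12313762] 0.023510913545328832
scene probe_handle 0.98 183.1 160.2 [ 0.563 -0.359  0.138]
scene probe_handle 0.89 219.4 97.6 [ 0.549 -0.24   0.316]
scene probe_handle 0.74 181.3 206.7 [ 0.673 -0.275  0.144]
scene probe_handle 0.73 285.9 147.4 [ 0.431 -0.192  0.137]
scene probe_handle 0.57 260.8 131.4 [ 0.414 -0.265  0.141]
scene probe_ring 0.94 191.2 232.0 [ 0.666 -0.28   0.061]
scene probe_ring 0.86 297.9 173.4 [ 0.36  -0.211 -0.003]
scene probe_ring 0.79 186.6 184.4 [ 0.564 -0.37   0.066]
scene probe_ring 0.77 262.0 154.8 [ 0.409 -0.274  0.068]
scene probe_ring 0.65 223.5 131.4 [ 0.546 -0.249  0.239]
scene probe_tip 0.95 232.8 156.6 [ 0.384 -0.385 -0.001]
scene probe_tip 0.88 200.1 249.4 [ 0.661 -0.277  0.   ]
scene probe_tip 0.87 266.4 177.1 [ 0.41  -0.269  0.002]
scene probe_tip 0.63 193.6 202.6 [ 0.561 -0.368  0.007]
scene probe_tip 0.58 294.2 193.1 [ 0.424 -0.184 -0.001]
scene guide_p 0.64 422.9 256.9 [0.538 0.158 0.094]
scene guide_p 0.59 371.4 216.2 [0.51
[... 1267 characters left out ...]
.549 -0.239  0.327]
wrist probe_handle 0.62 441.9 149.8 [ 0.653 -0.274  0.161]
wrist probe_handle 0.61 189.1 265.4 [ 0.432 -0.189  0.153]
wrist probe_ring 0.8 321.5 261.2 [ 0.552 -0.238  0.275]
wrist probe_ring 0.75 421.6 146.4 [ 0.65  -0.27   0.119]
wrist probe_ring 0.62 400.9 265.9 [ 0.553 -0.367  0.072]
wrist probe_ring 0.61 215.1 240.7 [ 0.425 -0.192  0.064]
wrist probe_ring 0.6 255.0 294.7 [ 0.402 -0.271  0.061]
wrist probe_tip 0.69 270.6 275.2 [ 0.409 -0.279  0.   ]
wrist probe_tip 0.65 391.9 246.0 [ 0.557 -0.366  0.011]
wrist probe_tip 0.64 409.3 142.9 [ 0.658 -0.279  0.029]
wrist probe_tip 0.63 224.2 228.5 [ 0.424 -0.19   0.016]
wrist probe_tip 0.59 320.7 234.2 [ 0.545 -0.245  0.196]
```

View pics/scene6.png

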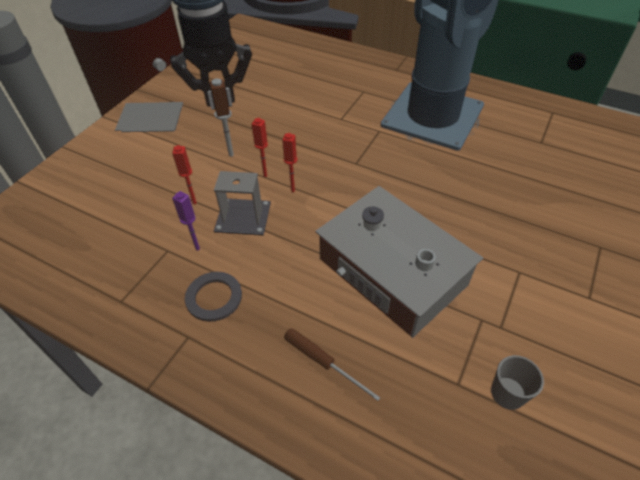

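View pics/wrist6.png

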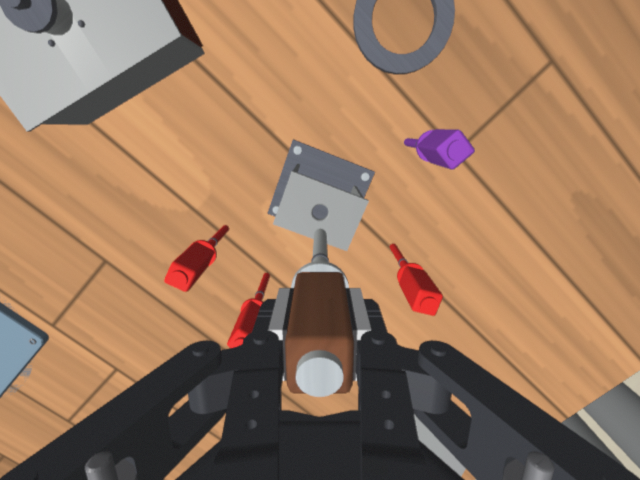

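The probe is out of the rest and upright. I'll measure the box and the open tube using lid depth and the tube rim, from both fixed cameras.

```bash
cat > tube.py <<'E'
from h import *
import pickle
def cloud(c):
    vv,uu=np.mgrid[0:480,0:640];z=c['z_map'];x=(uu-c['cx'])/c['fx']*z;y=(vv-c['cy'])/c['fy']*z
    P=np.stack([x,y,z],-1)-np.array(c['t']);P=P@np.array(c['R']);P[z<=0]=np.nan;return P
def tube(c,verbose=True):
    P=cloud(c);ok=np.isfinite(P[...,2])
    m=ok&(abs(P[...,2]-.09)<.004)&(P[...,0]>.35)&(P[...,0]<.75)&(P[...,1]>-.1)&(P[...,1]<.32)
    n,l,st,ce=cv2.connectedComponentsWithStats(m.astype(np.uint8));i=1+np.argmax(st[1:,4]);L=P[l==i]
    (cx,cy),(a,b),an=cv2.minAreaRect((L[:,:2]*1000).astype(np.float32))
    print('lid',len(L),np.median(L[:,2]),cx,cy,a,b,an)
    u=np.radians(an)+(0 if a>b else np.pi/2);d=np.array([np.cos(u),np.sin(u)])
    for s in(-65,65):print('  tube',np.array([cx,cy])+s*d)
    # rim points
    r=ok&(abs(P[...,2]-.115)<.003)&(np.hypot(P[...,0]-.55,P[...,1]-.16)<.04)
    q=P[r];k=(q[:,:2]*1000).astype(np.float32)
    if len(k)>5:
        print('  rim n',len(k),np.median(q[:,2]),cv2.minEnclosingCircle(k))
        hi=k
    return
E
python3 - <<'E'
from tube import *
for n in ['scene','side']:
    c=pickle.load(open(n+'6.pkl','rb'));print(n);tube(c)
    u,v=proj(c,[.55,.16,.115]);u,v=int(u),int(v)
    cv2.imwrite(f'pics/{n}6c.png',cv2.resize(c['pixels'][v-40:v+40,u-50:u+50,::-1],None,fx=7,fy=7,interpolation=cv2.INTER_CUBIC));print('crop origin',u-50,v-40)
E
```

```text
scene
lid 9788 0.08986624806985485 526.742919921875 102.59587860107422 261.6864318847656 183.28054809570312 70.92146301269531
  tube [505.49676656  41.16623619]
  tube [547.98907329 164.02552102]
  rim n 131 0.11460052136818577 ((549.3181762695312, 163.76478576660156), 17.716693878173828)
crop origin 373 215
side
lid 8481 0.08918389433353453 526.280029296875 103.58045959472656 261.49267578125 183.88558959960938 71.0533676147461
  tube [505.17535356  42.10206776]
  tube [547.38470503 165.05885143]
  rim n 106 0.11395346664144207 ((546.6144409179688, 165.62081909179688), 17.581989288330078)
crop origin 229 239
```

Request:
step_arm(series=[[1,8,-8,0,0,0,0],[1,18,-18,0,0,0,0],[1,20,-20,0,0,0,0],[1,20,-20,0,0,0,0],[1,20,-20,0,0,0,0]])

```text
clock: 8.48
tool_pos: [0.5438, -0.1244, 0.4678]
tool_rot: [-3.141, -0.0, 0.764]
ft_force: [0.4, -0.0, -2.9]
gripper_width: 0.0236
```

Request:
step_arm(series=[[1,20,-20,0,0,0,0],[1,20,-20,0,0,0,0],[1,20,-20,0,0,0,0],[1,20,-20,0,0,0,0],[1,20,-20,0,0,0,0]])

```text
clock: 8.9
tool_pos: [0.5465, 0.0171, 0.4679]
tool_rot: [-3.142, -0.0, 0.764]
ft_force: [0.2, -0.2, -2.4]
gripper_width: 0.0239
```

Request:
step_arm(series=[[1,20,-20,0,0,0,0],[1,20,-20,0,0,0,0],[1,20,-20,0,0,0,0],[1,16,-16,0,0,0,0],[1,10,-10,0,0,0,0]])

```text
clock: 9.32
tool_pos: [0.5486, 0.1406, 0.4679]
tool_rot: [-3.14, -0.001, 0.768]
ft_force: [-0.4, 0.0, -1.6]
gripper_width: 0.0236
```

Request:
step_arm(series=[[1,6,-7,0,0,0,0],[1,0,0,0,0,0,0],[1,0,0,0,0,0,0],[1,0,0,0,0,0,0],[1,0,0,0,0,0,0]])

```text
clock: 9.73
tool_pos: [0.5494, 0.1441, 0.4676]
tool_rot: [3.141, 0.001, 0.761]
ft_force: [0.1, -1.2, -2.4]
gripper_width: 0.0235
```

```bash
python3 - <<'E'
from tube import *
s=get_state();print(s['clock'],s['tool_pos'],s['tool_rot'],s['ft_force'],s['gripper_width'])
for n in ['scene','side','wrist']:
    c=eyes.camera(n);save(c,n+'7');pickle.dump(c,open(n+'7.pkl','wb'));print(n);tube(c)
    print(c['cx'],c['cy'])
E
```

```text
9.7333 [0.54937964 0.14409699 0.46762997] [3.14098558e+00 6.12928610e-04 7.61466893e-01] [ 0.12999242 -1.21390181 -2.35209174] 0.023460076435573705
scene
lid 9720 0.08986234409501623 526.7772827148438 102.559814453125 261.5920715332031 183.09146118164062 71.07345581054688
  tube [505.69416292  41.07402699]
  tube [547.86040251 164.04560191]
  rim n 132 0.11429723987417588 ((548.1957397460938, 164.1179656982422), 17.634458541870117)
319.69949530977715 239.58899282607476
side
lid 8484 0.08921056010005776 525.6602783203125 103.75139617919922 261.8827819824219 183.1754913330078 70.8850326538086
  tube [504.37507046  42.33527512]
  tube [546.94548618 165.16751724]
  rim n 101 0.11397832315503872 ((545.8941650390625, 166.15614318847656), 16.963382720947266)
317.48807352684145 243.37530749715222
wrist
lid 29157 0.09056017034226148 526.041015625 103.90147399902344 260.57818603515625 180.51019287109375 71.00440979003906
  tube [504.88381584  42.44113803]
  tube [547.19821541 165.36180997]
  rim n 484 0.11524521910032609 ((547.5470581054688, 165.69140625), 16.743871688842773)
319.29540501347697 238.1527633103404
```

View pics/wrist7.png

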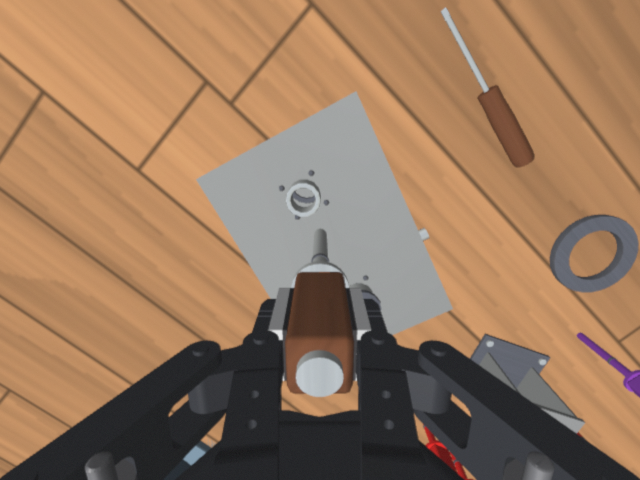

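View pics/side7.png

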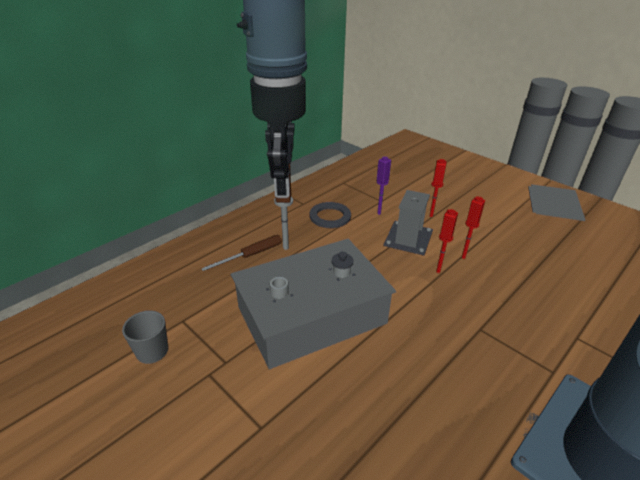

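View pics/scene7.png

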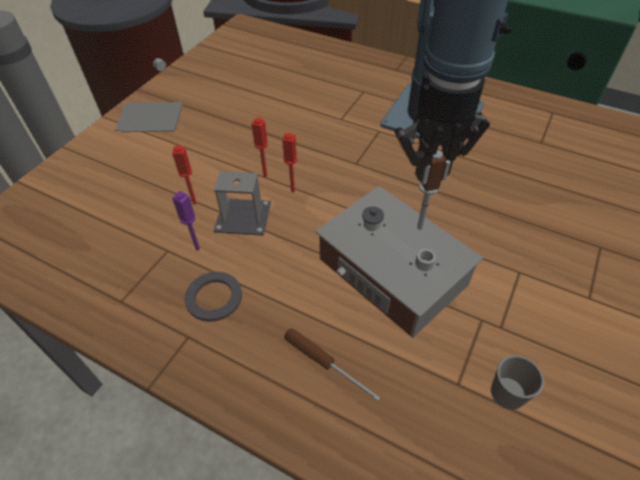

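```bash
cat > rod.py <<'E'
from tube import *
from scipy.optimize import least_squares
def rod(c,ref,zlo,zhi,r=.005):
    P=cloud(c);ok=np.isfinite(P[...,2]);m=ok&(np.hypot(P[...,0]-ref[0],P[...,1]-ref[1])<.02)&(P[...,2]>zlo)&(P[...,2]<zhi)
    m=cv2.erode(m.astype(np.uint8),np.ones((1,1)))>0
    q=P[m]; zc=(zlo+zhi)/2
    # axis: p0 + k*(z-zc)
    def f(a,free=True):
        return np.hypot(q[:,0]-a[0]-a[2]*(q[:,2]-zc),q[:,1]-a[1]-a[3]*(q[:,2]-zc))-r
    o=-np.array(c['R']).T@np.array(c['t']);d=q[:,:2].mean(0)-o[:2];d/=np.linalg.norm(d)
    x0=list(q[:,:2].mean(0)+.003*d)+[0,0]
    s=least_squares(f,x0,loss='soft_l1',f_scale=.001)
    return len(q),q[:,2].min(),s.x,np.sqrt(np.mean(s.fun**2)),zc
E
python3 - <<'E'
from rod import *
for n in ['scene','side','wrist']:
    c=pickle.load(open(n+'7.pkl','rb'))
    N,zm,x,e,zc=rod(c,[.549,.144],.165,.265);print(n,N,zm.round(4),(x*1000).round(2),e,'tip',(x[:2]+x[2:]*(.180-zc)).round(4))
    # lateral pixel check: projected axis of TCP vs columns
E
```

```text
scene 225 0.1792 [549.25 142.68   1.71   1.84] 0.0007934301232303354 tip [0.5492 0.1426]
side 248 0.1788 [549.2  143.67  -4.4    1.13] 0.000822074321629302 tip [0.5494 0.1436]
wrist 448 0.182 [548.66 144.56   2.28   7.01] 0.00025220805411446716 tip [0.5486 0.1443]
```

All three cameras agree on the tube (about 547, 165 mm) and the rod (about 549, 144 mm). I'll shift over the tube and go partway down, keeping the tip above the mouth.

Request:
step_arm(series=[[1,5,-6,0,0,0,0],[1,5,-6,5,0,0,0],[1,3.7,-4.7,10,0,0,0],[1,0,0,15,0,0,0],[1,0,0,10,0,0,0]])

```text
clock: 10.3
tool_pos: [0.5468, 0.1684, 0.4257]
tool_rot: [-3.14, 0.001, 0.766]
ft_force: [-1.0, -0.2, -3.6]
gripper_width: 0.0233
```

Request:
step_arm(series=[[1,0,0,0,0,0,0],[1,0,0,0,0,0,0],[1,0,0,0,0,0,0],[1,0,0,0,0,0,0],[1,0,0,0,0,0,0]])

```text
clock: 10.72
tool_pos: [0.5477, 0.1672, 0.4284]
tool_rot: [3.141, -0.001, 0.764]
ft_force: [0.8, 0.2, -2.4]
gripper_width: 0.0234
```

```bash
cat > chk.py <<'E'
import sys
from rod import *
k=sys.argv[1];zlo=float(sys.argv[2]);zhi=float(sys.argv[3])
s=get_state();print(s['clock'],s['tool_pos'],s['tool_rot'],s['ft_force'],s['gripper_width'])
ims=[]
for n in ['scene','side','wrist']:
    c=eyes.camera(n);save(c,n+k);pickle.dump(c,open(n+k+'.pkl','wb'));print(n);tube(c)
    N,zm,x,e,zc=rod(c,s['tool_pos'],zlo,zhi);print('  rod',N,zm.round(4),(x*1000).round(2),e.round(5))
    u,v=proj(c,[.5473,.165,.115]);u,v=int(u),int(v)
    ims.append(cv2.resize(c['pixels'][v-36:v+36,u-24:u+24,::-1],(260,390),interpolation=cv2.INTER_CUBIC))
cv2.imwrite('pics/chk'+k+'.png',np.hstack(ims))
E
python3 chk.py 8 .125 .22
```

```text
10.7167 [0.5477467  0.16719523 0.42838337] [ 3.14102083e+00 -1.09305123e-03  7.63568248e-01] [ 0.83587718  0.17085708 -2.35711797] 0.02335247418332694
scene
lid 9663 0.08981900276620039 526.5098876953125 102.71271514892578 261.71575927734375 183.8515625 71.094482421875
  tube [505.44933359  41.21919467]
  tube [547.5704418  164.20623563]
  rim n 128 0.11432199536211751 ((547.8397827148438, 163.92938232421875), 17.573976516723633)
  rod 190 0.1407 [547.99 165.89  -3.74   5.02] 0.00078
side
lid 8399 0.08921681597137125 526.164306640625 103.09173583984375 262.15960693359375 183.89187622070312 70.87318420410156
  tube [504.86639872  41.68001775]
  tube [547.46221456 164.50345393]
  rim n 104 0.11378796278683015 ((546.04052734375, 165.48187255859375), 17.636882781982422)
  rod 210 0.1398 [547.61 166.81 -13.48  -1.08] 0.00087
wrist
lid 31035 0.0905574881736074 525.762451171875 103.70195770263672 261.2503356933594 180.60299682617188 70.98628234863281
  tube [504.58580741  42.2483186 ]
  tube [546.93909494 165.1555968 ]
  rim n 515 0.11525160266429942 ((547.4775390625, 165.7937774658203), 16.934022903442383)
  rod 445 0.1419 [547.18 167.36   0.99   7.82] 0.00026
```

View pics/chk8.png

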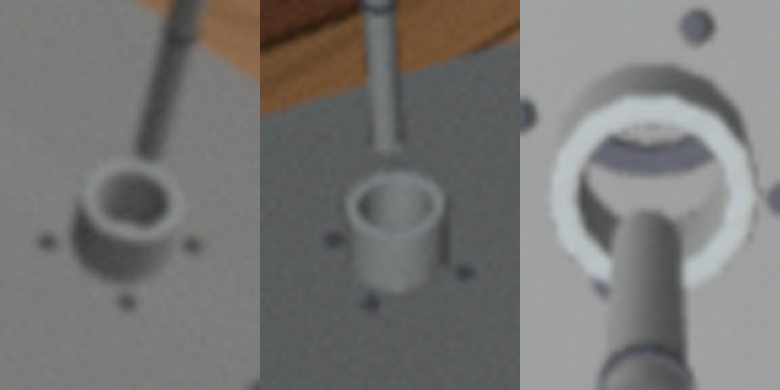

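View pics/wrist8.png

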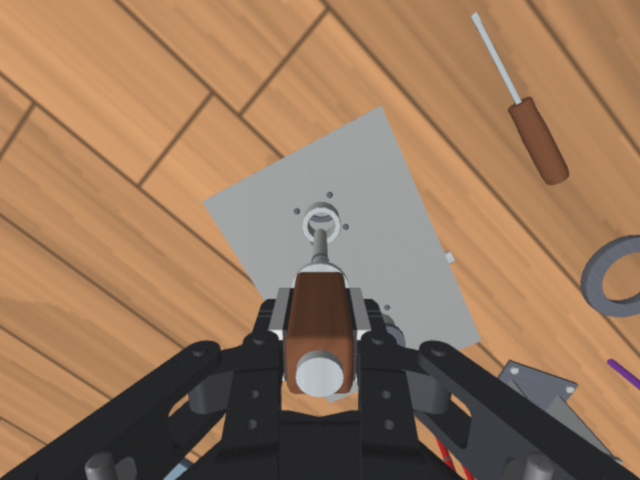

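Each camera puts the rod 1.8 mm too far in +y. I'll correct, let it settle and recheck.

Request:
step_arm(series=[[1,-1.5,1,0,0,0,0],[1,0,0,0,0,0,0],[1,0,0,0,0,0,0],[1,0,0,0,0,0,0],[1,0,0,0,0,0,0]])

```text
clock: 11.28
tool_pos: [0.5471, 0.1654, 0.4277]
tool_rot: [-3.142, -0.0, 0.764]
ft_force: [-0.6, -0.4, -2.3]
gripper_width: 0.0233
```

Request:
step_arm(series=[[1,0,0,0,0,0,0],[1,0,0,0,0,0,0],[1,0,0,0,0,0,0],[1,0,0,0,0,0,0],[1,0,0,0,0,0,0]])

```text
clock: 11.7
tool_pos: [0.5471, 0.1654, 0.4277]
tool_rot: [3.142, -0.0, 0.764]
ft_force: [-0.2, 0.4, -1.9]
gripper_width: 0.0238
```

```bash
python3 chk.py 9 .125 .22; python3 -c "
from h import *
print(get_state()['tool_pos'],get_state()['joint_vel'])"
```

```text
11.7 [0.54713413 0.16541657 0.42769294] [ 3.14155096e+00 -2.13602726e-06  7.63839718e-01] [-0.19480224  0.38421918 -1.90378327] 0.023784339869580902
scene
lid 9645 0.08980347343644927 526.3331909179688 102.41856384277344 262.035888671875 184.49598693847656 71.02725219726562
  tube [505.20049553  40.94979791]
  tube [547.46588631 163.88732978]
  rim n 130 0.11420042322402818 ((548.3070678710938, 164.3645477294922), 17.811948776245117)
  rod 194 0.1395 [547.06 163.98  -1.88   6.81] 0.00081
side
lid 8404 0.08920330065960914 526.1348876953125 103.60379791259766 261.4364318847656 183.56602478027344 71.01433563232422
  tube [504.98833553  42.13979762]
  tube [547.28143986 165.0677982 ]
  rim n 105 0.11370674839073965 ((547.104248046875, 164.70452880859375), 17.696929931640625)
  rod 216 0.1401 [546.63 164.84  -1.57   3.67] 0.00082
wrist
lid 31490 0.09055550453197031 525.8764038085938 103.79299926757812 261.0179443359375 180.77609252929688 70.9621353149414
  tube [504.67386258  42.34829042]
  tube [547.07894504 165.23770812]
  rim n 514 0.11526057463576245 ((547.4466552734375, 165.7339630126953), 16.948339462280273)
  rod 448 0.1414 [546.42 165.58   2.1    7.14] 0.00025
[0.54711937 0.16544139 0.42767446] [-0.00050631 -0.00045617  0.00026317  0.00101345  0.00024331 -0.00123435
 -0.00115416]
```

View pics/chk9.png

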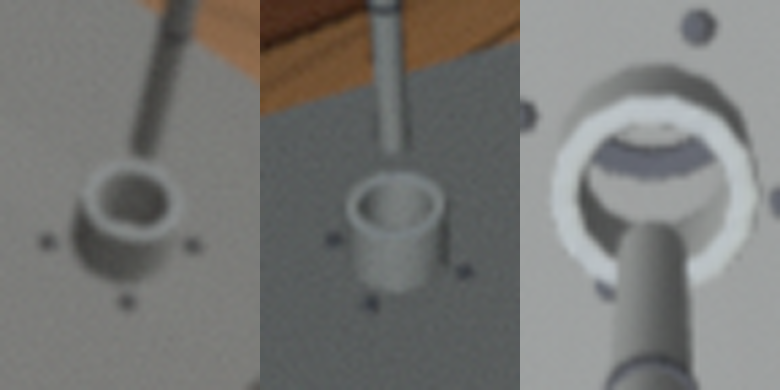

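The rod is centred within 0.8 mm in all three views. After a 0.7 mm correction I'll descend slowly.

Request:
step_arm(series=[[1,0.5,0.5,0,0,0,0],[1,0,0,3,0,0,0],[1,0,0,5,0,0,0],[1,0,0,5,0,0,0],[1,0,0,5,0,0,0]])

```text
clock: 12.27
tool_pos: [0.5477, 0.1653, 0.4089]
tool_rot: [-3.141, 0.001, 0.764]
ft_force: [0.5, 0.3, -1.8]
gripper_width: 0.0235
```

Request:
step_arm(series=[[1,0,0,5,0,0,0],[1,0,0,5,0,0,0],[1,0,0,2,0,0,0],[1,0,0,0,0,0,0],[1,0,0,0,0,0,0]])

```text
clock: 12.68
tool_pos: [0.5478, 0.1654, 0.3976]
tool_rot: [-3.142, 0.0, 0.764]
ft_force: [-0.3, -1.4, -1.3]
gripper_width: 0.0233
```

```bash
python3 chk.py 10 .122 .19
```

```text
12.6833 [0.54784398 0.16542413 0.39761474] [-3.14150516e+00  1.21072715e-04  7.63823638e-01] [-0.2802444  -1.42935511 -1.29672036] 0.023339696959531187
scene
lid 9606 0.08979402381661952 526.5079345703125 102.06240844726562 262.6286315917969 182.967041015625 71.0155029296875
  tube [505.36263463  40.59797735]
  tube [547.65323451 163.52683955]
  rim n 127 0.11445557717817353 ((548.4874267578125, 163.98931884765625), 17.626585006713867)
  rod 156 0.122 [ 5.4777e+02  1.6398e+02 -5.1000e-01  6.2300e+00] 0.00076
side
lid 8395 0.0892095539209025 525.9276733398438 103.38716125488281 261.4468688964844 183.6795654296875 71.07357025146484
  tube [504.84467635  41.90133168]
  tube [547.01067033 164.87299083]
  rim n 107 0.11413331823713233 ((546.7996826171875, 166.16250610351562), 16.766983032226562)
  rod 176 0.1221 [547.61 165.02   2.87   1.86] 0.00075
wrist
lid 35042 0.09054908278358245 525.9320678710938 104.10626983642578 260.4427490234375 180.66363525390625 70.99005126953125
  tube [504.75946658  42.65123787]
  tube [547.10466917 165.56130181]
  rim n 656 0.11520231907152119 ((547.667236328125, 165.8204345703125), 16.790151596069336)
  rod 396 0.1221 [547.39 165.79   1.89  10.08] 0.00025
```

View pics/chk10.png

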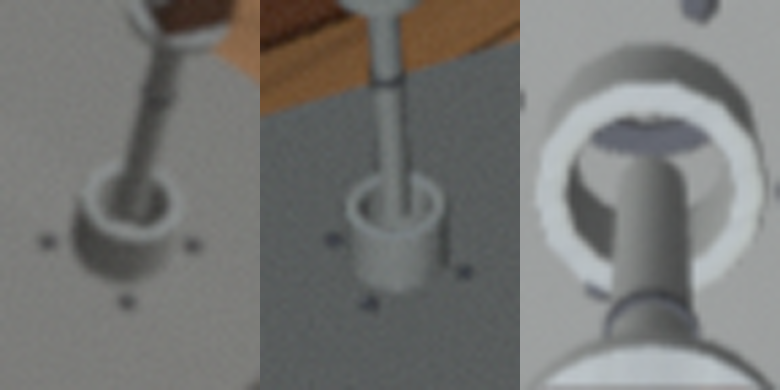

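Centred and inside the tube without contact. About 54.5 mm remains.

Request:
step_arm(series=[[1,0,0,3,0,0,0],[1,0,0,5,0,0,0],[1,0,0,5,0,0,0],[1,0,0,5,0,0,0],[1,0,0,5,0,0,0]])

```text
clock: 13.25
tool_pos: [0.5477, 0.1654, 0.3739]
tool_rot: [-3.141, 0.001, 0.764]
ft_force: [0.4, 0.8, -1.9]
gripper_width: 0.0235
```

Request:
step_arm(series=[[1,0,0,5,0,0,0],[1,0,0,5,0,0,0],[1,0,0,5,0,0,0],[1,0,0,5,0,0,0],[1,0,0,4,0,0,0]])

```text
clock: 13.67
tool_pos: [0.5478, 0.1654, 0.35]
tool_rot: [-3.141, 0.0, 0.764]
ft_force: [-0.8, 0.3, -2.8]
gripper_width: 0.0237
```

Request:
step_arm(series=[[1,0,0,4,0,0,0],[1,0,0,3,0,0,0],[1,0,0,0,0,0,0],[1,0,0,0,0,0,0],[1,0,0,0,0,0,0]])

```text
clock: 14.08
tool_pos: [0.548, 0.1655, 0.3439]
tool_rot: [3.141, -0.0, 0.764]
ft_force: [-0.3, 0.2, -2.5]
gripper_width: 0.0232
```

Request:
step_arm(series=[[1,0,0,0,0,0,0],[1,0,0,0,0,0,0],[1,0,0,0,0,0,0]])

```text
clock: 14.33
tool_pos: [0.5479, 0.1654, 0.3439]
tool_rot: [3.141, -0.0, 0.764]
ft_force: [0.7, 0.4, -2.8]
gripper_width: 0.0236
```

```bash
python3 chk.py 11 .12 .145;python3 - <<'E'
from h import *
import pickle
for n in ['scene','side','wrist']:
    c=eyes.camera(n)
    for q in ['probe_ring','probe_handle','cap_top']:
        for d in spotter.landmark_of(q,c)[:6]:
            r,cc=d['at'];X=w(c,cc,r)
            if X[1]>0: print(n,q,round(d['p'],2),round(cc),round(r),X.round(4))
    print([np.round(proj(c,[.5475,.165,h])) for h in (.115,.118,.149)])
E
```

```text
14.3333 [0.54787771 0.16542085 0.34387291] [ 3.14142118e+00 -2.98241304e-04  7.63816082e-01] [ 0.66061732  0.38197806 -2.82121315] 0.023600195717186162
scene
lid 8968 0.08984636092248781 526.836669921875 102.43962097167969 261.85906982421875 182.2057647705078 71.13265228271484
  tube [505.81708684  40.93208381]
  tube [547.856253   163.94715813]
  rim n 127 0.1143603844301341 ((549.0237426757812, 164.41964721679688), 17.608247756958008)
  rod 37 0.1202 [548.16 164.21  34.28  22.25] 0.00064
side
lid 8257 0.08920346414487451 525.5453491210938 103.90692138671875 261.07855224609375 184.48287963867188 70.93859100341797
  tube [504.31756047  42.4709304 ]
  tube [546.77313777 165.34291238]
  rim n 104 0.11400822415034097 ((546.7658081054688, 166.72740173339844), 17.591262817382812)
  rod 46 0.1204 [547.3  165.06 -33.72 -12.24] 0.00069
wrist
lid 44381 0.09053012009514479 526.8274536132812 106.74980163574219 255.16043090820312 180.92816162109375 70.94740295410156
  tube [505.60911392  45.31054659]
  tube [548.04579331 168.18905668]
  rim n 750 0.11522415418750091 ((547.63671875, 166.212646484375), 16.91119384765625)
  rod 40 0.1203 [547.71 165.59  58.83 -12.48] 0.00022
scene probe_ring 0.56 425 254 [0.5521 0.1634 0.1223]
scene probe_handle 0.84 433 226 [0.5623 0.166  0.2086]
scene cap_top 0.56 422 252 [0.5416 0.1559 0.1117]
scene cap_top 0.52 371 213 [0.5124 0.0409 0.1306]
[array([426., 255.]), array([427., 254.]), array([429., 243.])]
side probe_ring 0.58 277 282 [0.5458 0.1694 0.1192]
side probe_handle 0.65 276 250 [0.5139 0.1939 0.2215]
side cap_top 0.78 342 258 [0.5006 0.0486 0.1308]
side cap_top 0.35 310 318 [0.4635 0.1689 0.0882]
[array([279., 282.]), array([278., 280.]), array([278., 267.])]
wrist probe_ring 0.79 320 260 [0.5508 0.169  0.1253]
wrist probe_handle 0.94 319 323 [0.5556 0.1746 0.2047]
wrist cap_top 0.51 404 417 [0.5726 0.1639 0.2521]
[array([321., 262.]), array([321., 264.]), array([322., 286.])]
```

View pics/chk11.png

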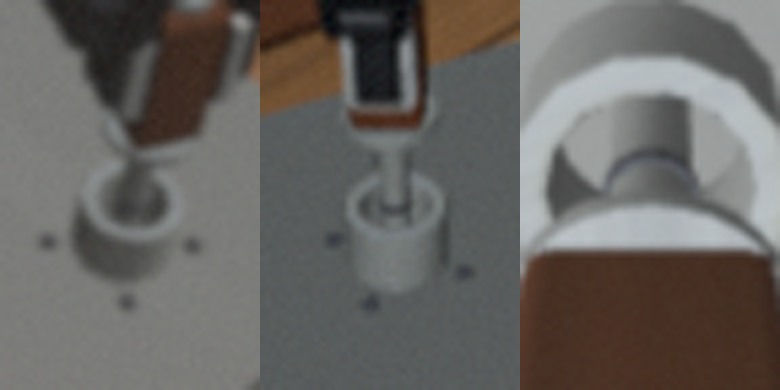

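```bash
python3 - <<'E'
from rod import *
for n in ['wrist','scene','side']:
    c=pickle.load(open(n+'11.pkl','rb'));P=cloud(c)
    rr=np.hypot(P[...,0]-.5477,P[...,1]-.1652);m=(rr<.017)&(P[...,2]>.135)&(P[...,2]<.165)
    q=P[m];print(n,m.sum(),np.histogram(q[:,2],bins=np.arange(.135,.166,.002)))
E
```

```text
wrist 698 (array([  0,   0,   0,   0,   0,   0,   0,   4,  53, 129, 246,  30,  81,
        73,  82]), array([0.135, 0.137, 0.139, 0.141, 0.143, 0.145, 0.147, 0.149, 0.151,
       0.153, 0.155, 0.157, 0.159, 0.161, 0.163, 0.165]))
scene 106 (array([ 3,  3,  1,  0,  0,  0,  0,  4, 10, 30, 18,  9, 11,  6, 11]), array([0.135, 0.137, 0.139, 0.141, 0.143, 0.145, 0.147, 0.149, 0.151,
       0.153, 0.155, 0.157, 0.159, 0.161, 0.163, 0.165]))
side 124 (array([ 3,  3,  4,  0,  0,  0,  0, 11, 18, 29, 11, 10, 20,  9,  6]), array([0.135, 0.137, 0.139, 0.141, 0.143, 0.145, 0.147, 0.149, 0.151,
       0.153, 0.155, 0.157, 0.159, 0.161, 0.163, 0.165]))
```

The shoulder's top is at about 0.155 m, which puts the ring about 1 mm above the mouth. The rod is centred within about 1 mm and the arm is still, so I'm handing in.

```bash
python3 - <<'E'
from h import *
s=get_state();print(s['clock'],np.abs(s['joint_vel']).max(),s['gripper_width'],s['ft_force'])
print(bot.finish_job())
E
```

```text
15.0833 0.0026154319339988237 0.023771560699408452 [-0.19582559  0.98721882 -2.54433806]
the job is handed in; nothing more can be done
None
```

I lifted the brown-handled probe out of its rest by the handle. I then lowered its rod into the uncapped tube, on the box's +y side at about (0.547, 0.165) m, and handed the job in at 15.1 s with the probe still gripped. No verdict is reported.

- **Centring:** all three cameras put the rod within about 1 mm of the tube's axis, comparing rod and tube in the same picture. The three cameras' absolute positions differed by about 1–2 mm.
- **Ring height:** the ring was about 1 mm above the tube's mouth. I got this from the shoulder's top at about 0.155 m and from the arm's height, not from the ring itself.
- **Upright:** the tool was vertical within about 1 mrad. The fitted rod tilt was up to about 10 mrad just before the last descent. The last fit, in the final pose, showed up to 60 mrad, but it used only a short stretch of visible rod and I did not rely on it.
- **Grip and contact:** the opening held at about 23.6 mm and the arm was still. The only force change I saw was the probe's own weight, about 2–3 N, with no sign of contact with the tube or box.
- **Cap and other things:** the cap was still on the other tube, and the bystanders looked unmoved up to the picture before the descent. I did not measure the bystanders again afterwards.

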